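Pin the analyser's sample chamber shut with its hairpin clip

ROBOT

A 6-joint arm with a two-finger parallel gripper is mounted at the origin on the work surface. World frame = base frame: x ahead of the robot, y to its left, z up, the work surface at z = 0. Lengths are in mm, angles in rad, forces in N, time in s.
With the tool pointing down it reaches from about 300 to 775 mm from the base axis. Payload 14.6 kg.
Tool frame: the origin (TCP) lies midway between the tips of the shut fingers; the grasp point (between the pads) lies arm.tcp_to_grasp behind it (arm.tcp_to_grasp is the distance from the TCP to the grasp point, in mm); z points along the fingers, x is the direction in which the jaws open and shut, and the axes are right-handed (so a half turn about z gives the same grasp; the last joint's range is limited). The gripper opens to 94 mm and grips with 3 to 60 N. Pads are 16 mm wide; open, the fingers measure 119 mm over their backs; the gripper's body (75 mm by 177 mm) begins 78 mm behind the grasp point.
Start: joints at [1.174, 0.3, 1.521, -0, 1.321, -0.067], TCP at [178.117, 520.35, 205.446] pointing down, gripper open.
Joint ranges: [-3.03, 3.03], [-0.79, 2.21], [0.23, 2.52], [-1.04, 4.18], [0, 3.07], [-2.55, 2.55]. Speed limits (rad/s): [2.22, 2.22, 2.57, 3.14, 3.14, 3.14].

INTERFACE

Orientations are given as a unit quaternion [x, y, z, w].
In Python, from cell import arm, get_image, camera_info, models gives the robot as it stands.
- The arm moves only by the tool step_arm, never from a script. Its argument "motion" is a list of rows, each a list of 2 entries, a list of its own where there are three numbers: the shift along the tool's x, y, z in m, then the turn about the tool's z in degrees. In form: [[[dx, dy, dz], roll], ...]. A call has exactly 5 rows; each row is the pose to reach, as a shift and turn from the pose commanded when the call began, along the tool's axes at that moment; what a row does not reach only later rows make up. A row lasts 1/10 s, in which the tool goes at most 50 mm and 8.59 degrees, less where a joint would pass 70% of its speed; a pose out of reach is approached as far as the arm can. A call with a gripper value outside its range is refused whole. "gripper" is the gripper command: -1 is fully open, 1 is shut, values between are in proportion, set as the call begins (left out, the last holds). The fingers move at their own pace and stop on an object; the grip force is fixed at half the most. Time passes only in rows, so rows that repeat a pose let the fingers close, or fill a call up. It gives the time, the measured TCP pose, the force and the opening at its end, in the units of the state.
- arm.get_state(): the state, without advancing time (a new reading comes with each control period).
- get_image(name): name is "scene" or "top"; returns the picture (384x512x3 uint8, red, green, blue); there is no depth.
- camera_info(name): a dict with "fx", "fy", "cx", "cy" (pixels), "dist_coeffs" ([k1, k2, p1, p2, k3] as OpenCV has them; the pictures are not rectified), "rvec" (rotation vector, rad) and "tvec" (3), from world to camera coordinates, as OpenCV has them. Camera axes: x right, y down, z forward; pixel columns grow to the right and rows downward; lengths in mm; the calibration is good to about 2 mm. A picture is of the moment at which its call begins. camera_info takes no time and is no camera call.
- arm.sign_off(): hands the job in, once; it reports no verdict.
Trained networks look in the newest picture that a camera, given by its name, has taken for a name from the list of things; names that differ only in an ending like _2 or _b are one class to them, and where a whole thing is asked for, a point or a joint stands for the part that bears it (a point fixed in the world has none). Each returns a list of dicts, best first, with "confidence" (0 to 1); they miss things now and then, are a little off and sometimes report something else, mostly with a low value. They report only what shows in the picture. A call takes as long as a camera call. They do not tell look-alikes from the thing itself.
- models.trace(name, camera): "region" (384x512 bool, what is visible of it) and "rect" ([left, top, right, bottom] in pixels, round what is visible of it).
- models.mark_of(name, camera): "xy" ([column, row] in pixels: a listed point, or the origin of a listed thing).
The state is a dict: "time": time; "q": joint angles; "joint_vel": joint speeds; "joint_torque": joint torques, N m; "ee_pos": TCP position; "orientation": TCP orientation; "ft_force": force on the tool from outside, world axes, zero at the start; "wrist_torque": the same for the moment, N m; "width": finger opening in mm.
Only numpy, scipy, OpenCV 4.12 (cv2) and the standard library are available. Lean on these libraries where they do the work, as an engineer would, in place of code of your own. Each camera call takes 0.05 s, during which the arm holds its last target.

TASK

Shut the lid of the sample chamber, then pin it shut: slide the straight leg of the hairpin clip through the cross hole of the upright post, just above the lid, as far as it will go, so that the bowed leg snaps around the post. The clip is kept in its wooden holder with only the legs sticking out, so it has to be drawn out by these, put down and taken again by its handle loop to be pushed home. Leave it lying in place, and do not push aside or knock over the pots, jars and other things on the bench.

Things in the scene. Friction and masses are not known exactly. Their poses are not given: they have to be found in the camera images.
- chamber: fixed sample chamber. Origin under its middle on the bench; x from its front (post) to its rear (hinge), y to its left, z up. Base plate x -165..85 mm, 190 wide (y), 12 thick; on it an open white box x -85..85, 190 wide, rim 75 mm above the bench. In front of the box, at x = -115, y = 0, a fixed upright steel post, 28 mm diameter, flat top 107 mm above the bench, drilled across along y
- post_eye (a point): middle of the post's cross hole, on the post's axis, 88.5 mm above the bench; axes as the chamber's. The hole runs right through along y, 12 mm wide (x), 15 mm high: from the level of the shut lid's top (81 mm) to 96 mm. The clip may enter from either side
- lid (a joint): lid angle, rad: 0 shut, up to 1.2 open (starts 0.35-0.75). Plate 170 x 190 x 6 mm hinged along y at the rear (chamber x = 85, 75 mm up), front rises. Two prongs in front, each 34 mm wide with a 34 mm gap, reach 225 mm from the hinge and straddle the post when shut; top face then 81 mm above the bench. Stiff hinge: stays where left; 1 to 8 N down on its top shuts it
- lid_press (a point): point on the lid's top face, mid-width, 110 mm from the hinge, a place to press; moves with the lid; z is the lid's upward normal, x points to the hinge
- clip: loose steel hairpin clip, about 0.17 kg, lying flat, 10 mm thick, 144 mm long. Origin on its underside in the middle of the closed handle loop; x along the straight leg to its tip, z up. Loop: rigid oval x -26..28 mm, flat sides at y = -14 and 14 for x -12..28; its front bar (x = 28) is the stop that meets the post. Straight leg y -3.5..3.5, tapered tip from x = 104 to 118
- clip_bow (a point): clip point x = 44 mm, y = 0, mid-thickness; on the post's axis when home. Sprung leg on the +y side, hinged at x = 26: outer edge y = 18 at x = 44 (both legs 22 mm over all; may be pinched hard, it closes no further), throat 3 mm at x = 60, flared tip x = 91, y = 24. It springs out up to 0.5 rad, 0.8 N m/rad; pushing the throat past the post takes 2 to 10 N
- dock: fixed wooden holder. Origin on the bench; y out of its mouth, z up. Base plate 64 mm wide (x), y -75..25, 8 thick; over y -75..-23 a garage, 31 mm tall outside, 40 wide x 18 high inside, open only to +y. At the start the clip lies on the plate, its loop in the garage (clip origin near y = -45), legs pointing out along +y
- jar_a: bystander: glass jar with a red cap, 52 mm across, 75 mm tall; origin at the centre of its underside
- jar_b: bystander: the same kind of jar as jar_a; origin at the centre of its underside
- bowl: bystander: terracotta bowl, 90 mm across, 45 mm tall; origin at the centre of its underside
- pot: bystander: closed terracotta pot, 72 mm across, 85 mm tall; origin at the centre of its underside
- brush: bystander: wooden-handled brush lying flat, 170 mm long; origin at the centre of its underside
- sherd: bystander: flat terracotta sherd, about 70 mm long, 8 mm thick; origin at the centre of its underside
- tile_ref: bystander: plain aluminium block 50 x 30 x 16 mm; origin at the centre of its underside
Things that resemble listed ones, but are neither listed nor needed, are in the scene too. What is shaped like the clip but orange is not meant.

How it is judged:
By the outcome, as a careful person would: the job done as asked, in the order asked, and still so for the second after the job is handed in, with the robot touching nothing.
It also fails if it takes over 66 s, if anything falls off the work surface, if the arm or the gripper's body presses on something with over 40 N, if the wrist force passes 120 N, or if a joint passes its speed limit or range.

## Working session

There is one attempt and no reset: what is moved stays moved. The work goes in short steps, Python scripts to look and compute and a tool call to move; the robot and the scene stay as the last step left them, time stands still between calls to the robot, and variables do not carry over. Pictures are saved under pics/ and viewed, and the job is handed in when it is done.

Besides the shell and the picture viewer there is one more tool, called after "Emit:" by a JSON object that holds its "api" and its "payload", one argument or row to a line. step_arm: Moves the arm, as the interface text tells. Its arguments: {"type":"object","properties":{"motion":{"type":"array","items":{"type":"array"}},"gripper":{"type":"number"}},"required":["motion"]}

```bash
ls; mkdir -p pics
cat > h.py <<'E'
import numpy as np, cv2
from cell import arm, get_image, camera_info, models
from scipy.spatial.transform import Rotation as R
def cam(n):
    c=camera_info(n); K=np.array([[c['fx'],0,c['cx']],[0,c['fy'],c['cy']],[0,0,1]],float)
    return K,np.array(c['dist_coeffs'],float),np.array(c['rvec'],float),np.array(c['tvec'],float)
def proj(n,P):
    K,d,r,t=cam(n); return cv2.projectPoints(np.array(P,float).reshape(-1,1,3),r,t,K,d)[0].reshape(-1,2)
def back(n,uv,z):
    K,d,r,t=cam(n); p=cv2.undistortPoints(np.array(uv,float).reshape(-1,1,2),K,d).reshape(-1,2)
    M=cv2.Rodrigues(r)[0]; o=-M.T@t; D=np.c_[p,np.ones(len(p))]@M
    return o+D*((z-o[2])/D[:,2])[:,None]
def save(n,f,crop=None,s=1,marks=None):
    im=get_image(n)[:,:,::-1].copy()
    if marks is not None:
        for m in marks: cv2.circle(im,(int(round(m[0])),int(round(m[1]))),2,(255,0,255),-1)
    if crop: a,b,c,e=crop; im=im[b:e,a:c]
    im=cv2.resize(im,None,fx=s,fy=s,interpolation=cv2.INTER_CUBIC); cv2.imwrite('pics/'+f,im)
E
python3 - <<'E'
from h import *
save('top','t0.png',s=1.5); save('scene','s0.png',s=1.5)
for n in('top','scene'):
    K,d,r,t=cam(n); M=cv2.Rodrigues(r)[0]; print(n,K[0,0],(-M.T@t).round(),M[2].round(2))
    for k in ['clip','clip_bow','dock','post_eye','lid_press','chamber','jar_a','bowl','pot','brush','sherd','tile_ref']:
        print(k,[(np.round(x['xy']),round(x['confidence'],2)) for x in models.mark_of(k,n)])
s=arm.get_state();print(s);print(arm.tcp_to_grasp)
E
```

```text
pics
top 498.59887760363245 [ 268.  -18. 1459.] [ 0.17  0.01 -0.99]
clip [(array([358., 288.]), 0.62), (array([400., 216.]), 0.55)]
clip_bow [(array([366., 275.]), 0.77), (array([389., 215.]), 0.49)]
dock [(array([385., 215.]), 0.65), (array([311., 268.]), 0.52)]
post_eye [(array([224., 193.]), 0.9), (array([126., 177.]), 0.61)]
lid_press [(array([230., 152.]), 0.57), (array([400., 216.]), 0.55)]
chamber [(array([235., 162.]), 0.7)]
jar_a [(array([123., 176.]), 0.79), (array([126., 203.]), 0.77), (array([390., 213.]), 0.72)]
bowl [(array([300., 125.]), 0.84)]
pot [(array([139., 239.]), 0.94)]
brush [(array([246., 246.]), 0.57)]
sherd [(array([310., 267.]), 0.81), (array([141., 239.]), 0.65)]
tile_ref [(array([170., 248.]), 0.48)]
scene 411.97854900309153 [1417.  497.  964.] [-0.67 -0.39 -0.64]
clip [(array([167., 160.]), 0.69), (array([224., 149.]), 0.69)]
clip_bow [(array([177., 168.]), 0.69), (array([283., 189.]), 0.63), (array([216., 156.]), 0.61), (array([168., 161.]), 0.42)]
dock [(array([178., 171.]), 0.56)]
post_eye [(array([284., 198.]), 0.67)]
lid_press [(array([266., 204.])
[... 280 characters left out ...]
6.]), 0.47)]
{'time': 1.3, 'q': array([ 1.17437951e+00,  2.99889840e-01,  1.52102096e+00,  3.79916051e-06,
        1.32069236e+00, -6.65714415e-02]), 'joint_vel': array([ 0.00043281,  0.00087302, -0.00029108, -0.00147697, -0.0013981 ,
        0.00097779]), 'joint_torque': array([ 1.59124855e-03, -5.31671977e+01, -3.52923059e+01,  7.09913671e-02,
        2.12078844e-02,  2.27480925e-06]), 'ee_pos': array([178.1238666 , 520.34022664, 205.44227947]), 'orientation': array([ 8.13602369e-01,  5.81421693e-01, -5.43580939e-06,  1.19794220e-06]), 'ft_force': array([-0.13741791,  0.47320355,  0.21989221]), 'wrist_torque': array([-0.03903905,  0.02006641,  0.00440247]), 'width': 94.06275137957456}
18.8
```

View pics/t0.png

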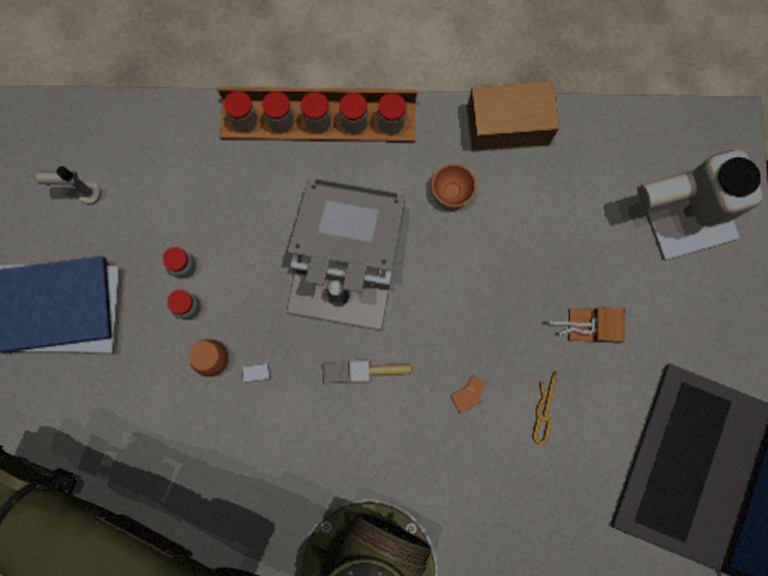

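View pics/s0.png

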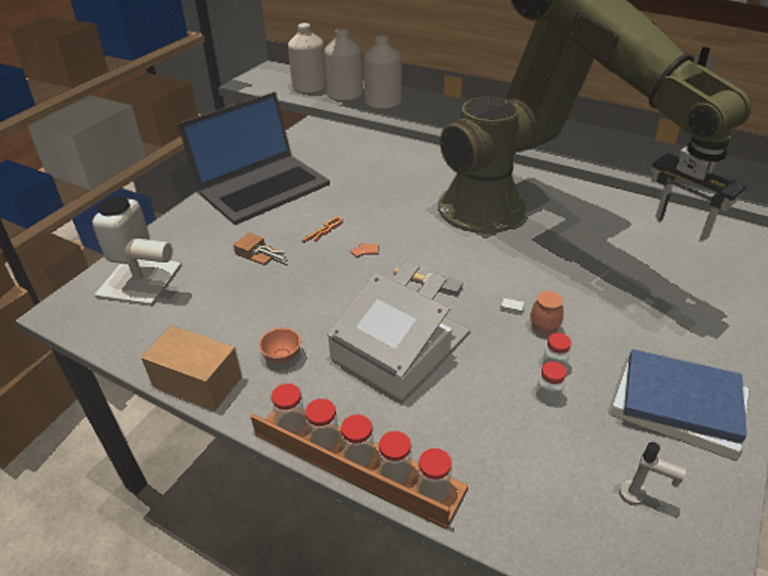

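The top view shows the dock at about px (398,216) with the clip legs pointing left (+y). The orange decoy is at (363,272), the chamber at (231,170) with its post at (223,193). The bystanders are as listed.

Run:
```python
from h import *
save('top','t1.png',crop=(175,110,285,230),s=5)
save('top','t2.png',crop=(350,190,430,240),s=10)
save('scene','s2.png',crop=(145,145,225,195),s=9)
```

```text
(no output)
```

View pics/t1.png

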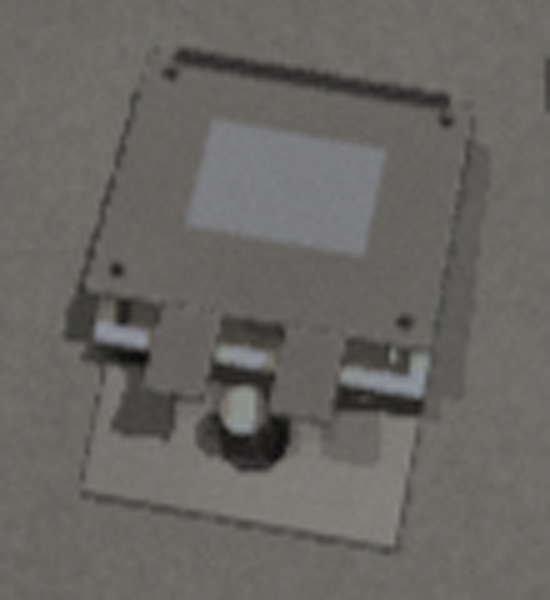

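View pics/t2.png

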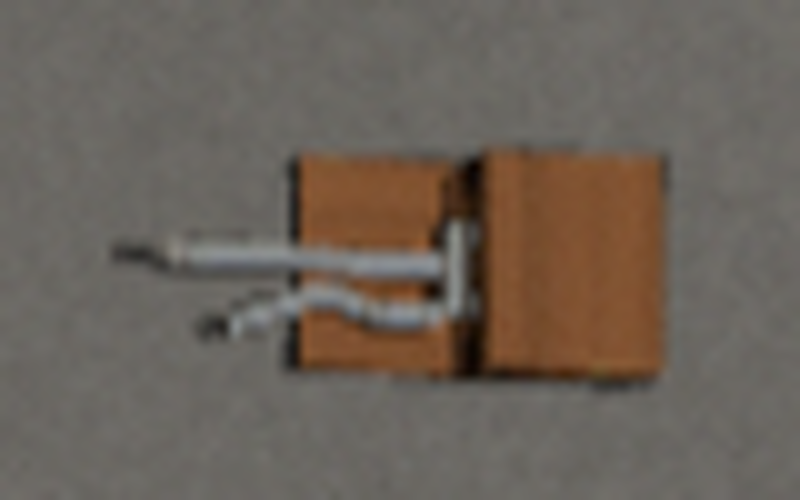

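View pics/s2.png

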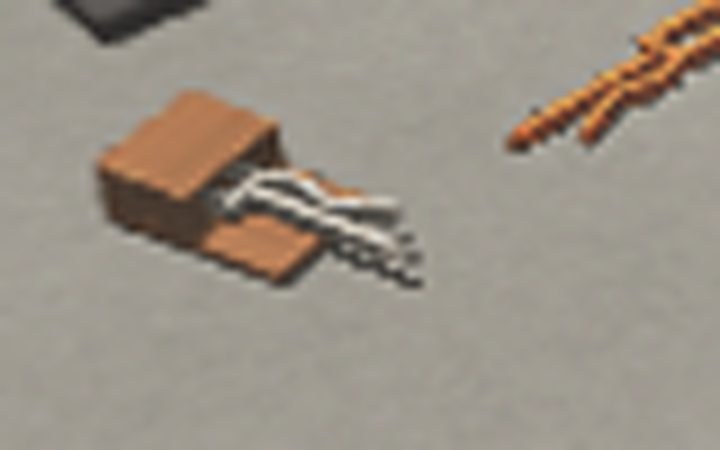

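Run:
```python
from h import *
save('scene','s1.png',crop=(210,170,320,270),s=6)
p=np.array([[82,495],[397,549]])/5+[175,110]
B=back('top',p,12);print(B, np.linalg.norm(B[0]-B[1]))
l=B[0]-B[1]; y=l/np.linalg.norm(l); x=np.array([y[1],-y[0],0]); m=B.mean(0); print('yaw',np.arctan2(x[1],x[0]),'origin',m+165*x,'post',m+50*x)
print(back('top',np.array([[241,408]])/5+[175,110],107))
```

```text
[[479.20555958 166.70038985  12.        ]
 [450.61301    -18.70503843  12.        ]] 187.5971927503824
yaw -0.15301095109911553 origin [627.98153133  48.84926803  12.        ] post [514.32511707  66.37694611  12.        ]
[[515.38724427  68.69931095 107.        ]]
```

View pics/s1.png

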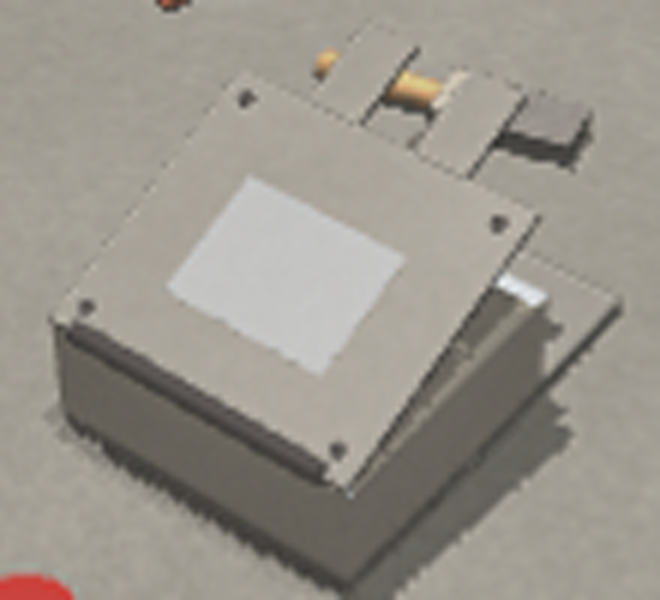

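```bash
cat > fitc.py <<'E'
from h import *
from scipy.optimize import least_squares
def lidp(s,y,a,h=6): # s from hinge
    return [85-s*np.cos(a)+ -h*-1*0 + h*np.sin(a)*1, y, 75+s*np.sin(a)+h*np.cos(a)]
T=lambda a:np.array(a)/5+[175,110]; S=lambda a:np.array(a)/6+[210,170]
def model(p):
    a=p[3]
    L=[('top',[-165,95,12],T([82,495])),('top',[-165,-95,12],T([397,549])),
     ('top',lidp(170,95,a),T([85,290])),('top',lidp(170,-95,a),T([437,338])),
     ('top',lidp(225,51,a),T([145,385])),('top',lidp(225,17,a),T([208,397])),('top',lidp(225,-17,a),T([272,410])),('top',lidp(225,-51,a),T([333,419])),
     ('scene',lidp(0,95,a),S([348,492])),('scene',lidp(0,-95,a),S([52,318])),('scene',lidp(170,95,a),S([540,217])),('scene',lidp(170,-95,a),S([243,72])),
     ('scene',[85,95,0],S([350,592])),('scene',[85,-95,0],S([65,428])),('scene',[-165,95,12],S([620,300]))]
    return L
def res(p,full=False):
    o=[]
    c,s=np.cos(p[2]),np.sin(p[2])
    for n,P,uv in model(p):
        W=[p[0]+c*P[0]-s*P[1],p[1]+s*P[0]+c*P[1],P[2]]
        o.append(proj(n,W)[0]-uv)
    o=np.array(o); return o if full else o.ravel()
r=least_squares(res,[628,49,-.153,.5],loss='soft_l1')
p=r.x;print(p);print(res(p,True).round(2))
for nm in('top','scene'):
  pass
c,s=np.cos(p[2]),np.sin(p[2])
print('post',p[0]-115*c,p[1]-115*s)
E
python3 fitc.py
```

```text
[ 6.29914730e+02  5.06953833e+01 -1.39300337e-01  3.64669401e-01]
[[-0.33 -0.17]
 [ 0.62 -0.91]
 [-0.67  0.19]
 [-1.81  1.3 ]
 [-0.69  0.7 ]
 [-0.66  0.27]
 [-0.8  -0.36]
 [-0.33 -0.18]
 [-0.1  -0.58]
 [-1.35  0.54]
 [-0.75 -1.21]
 [-1.81 -0.56]
 [-0.01  0.41]
 [-1.03 -0.14]
 [-0.78 -1.48]]
post 516.0286902465336 66.66316346665619
```

Run:
```python
from h import *
T=lambda a:np.array(a)/10+[350,190]; S=lambda a:np.array(a)/9+[145,145]
print('plate front',back('top',T([[298,155],[294,372]]),8).round(1))
print('garage top',back('top',T([[487,152],[490,378],[665,155],[665,376]]),31).round(1))
print('bar',back('top',T([[458,222],[458,310]]),18).round(1))
print('leg',back('top',T([[440,265],[340,260],[190,252],[170,251]]),18).round(1))
print('bow',back('top',T([[390,318],[325,295],[235,325]]),18).round(1))
print('S leg', back('scene',S([[255,180],[300,205],[330,215],[405,245]]),18).round(1))
print('S bow',back('scene',S([[270,172],[345,210],[400,210]]),18).round(1))
print('S garagetop',back('scene',S([[100,160],[187,92],[278,125],[180,195]]),31).round(1))
print('S plate front',back('scene',S([[322,240],[280,278]]),8).round(1))
for k in ['clip','clip_bow','dock']:
  for n in('top','scene'):
    for x in models.mark_of(k,n): print(k,n,x['xy'],back(n,x['xy'],13).round(1))
```

```text
plate front [[ 500.  -387.1    8. ]
 [ 435.8 -384.3    8. ]]
garage top [[ 498.2 -436.1   31. ]
 [ 432.4 -434.9   31. ]
 [ 498.2 -487.7   31. ]
 [ 433.8 -485.3   31. ]]
bar [[ 479.5 -430.8   18. ]
 [ 453.6 -430.    18. ]]
leg [[ 466.7 -425.1   18. ]
 [ 467.7 -396.    18. ]
 [ 469.3 -352.3   18. ]
 [ 469.4 -346.5   18. ]]
bow [[ 450.9 -410.1   18. ]
 [ 457.3 -391.4   18. ]
 [ 448.1 -364.9   18. ]]
S leg [[ 463.4 -423.3   18. ]
 [ 468.8 -394.8   18. ]
 [ 468.5 -378.9   18. ]
 [ 470.6 -337.7   18. ]]
S bow [[ 455.8 -421.1   18. ]
 [ 462.6 -375.3   18. ]
 [ 451.7 -354.2   18. ]]
S garagetop [[ 496.2 -480.1   31. ]
 [ 438.6 -478.4   31. ]
 [ 439.9 -426.8   31. ]
 [ 500.  -432.8   31. ]]
S plate front [[ 474.3 -380.4    8. ]
 [ 503.8 -380.2    8. ]]
clip top [356.5, 286.1] [[ 265.  -313.5   13. ]]
clip top [401.2, 216.0] [[ 469.2 -447.7   13. ]]
clip scene [223.6, 148.7] [[ 273.  -313.3   13. ]]
clip scene [168.4, 164.4] [[ 464.3 -448.1   13. ]]
clip_bow top [363.8, 275.4] [[ 295.6 -334.9   13. ]]
clip_bow top [389.1, 216.7] [[ 466.6 -412.2   13. ]]
clip_bow scene [175.8, 168.0] [[ 469.5 -407.4   13. ]]
clip_bow scene [216.9, 154.8] [[ 321.9 -313.9   13. ]]
dock top [386.7, 214.6] [[ 472.6 -405.3   13. ]]
```

```bash
cat >> h.py <<'E'
def go(x,y,z,ang=None,st=None):
    s=st or arm.get_state(); M=R.from_quat(s['orientation']).as_matrix()
    d=M.T@(np.array([x,y,z])-s['ee_pos'])/1000
    a0=np.degrees(np.arctan2(M[1,0],M[0,0])); roll=0 if ang is None else (a0-ang+180)%360-180
    print('t',round(s['time'],2),'pos',s['ee_pos'].round(1),'ang',round(a0,2),'tilt',(M[:,2]).round(3),'F',s['ft_force'].round(1),'w',round(s['width'],1))
    print('d',d.round(4),'roll',round(roll,2))
E
python3 -c "
from h import *
go(605,54.5,200,-2)"
```

```text
t 1.8 pos [178.1 520.4 205.4] ang 71.11 tilt [-0.  0. -1.] F [-0.2 -0.4  0.5] w 93.8
d [-0.3025  0.5548  0.0054] roll 73.11
```

Emit:
{"api": "step_arm", "payload": {
  "motion": [
    [[-0.023,0.043,0],8],
    [[-0.046,0.086,0],16],
    [[-0.069,0.129,0],24],
    [[-0.092,0.172,0],32],
    [[-0.115,0.215,0],40]
  ],
  "gripper": 1
}}

```text
time: 2.3
ee_pos: [345.3, 340.3, 205.7]
orientation: [0.964, 0.265, 0.0, -0.0]
ft_force: [1.3, 1.0, 0.3]
width: 57.5
```

```bash
python3 -c "
from h import *
go(605,54.5,200,-4)"
```

```text
t 2.3 pos [345.3 340.3 205.7] ang 30.79 tilt [ 0.  0. -1.] F [1.3 1.  0.3] w 57.5
d [0.0768 0.3785 0.0057] roll 34.79
```

Emit:
{"api": "step_arm", "payload": {
  "motion": [
    [[0.01,0.048,0],7],
    [[0.02,0.096,0],14],
    [[0.03,0.144,0],21],
    [[0.039,0.19,0],28],
    [[0.048,0.238,0],34]
  ]
}}

```text
time: 2.8
ee_pos: [509.4, 161.3, 205.6]
orientation: [1.0, -0.028, 0.0, -0.0]
ft_force: [-0.2, 1.4, 0.4]
width: 17.3
```

```bash
python3 -c "
from h import *
go(605,54.5,140,-4)"
```

```text
t 2.8 pos [509.4 161.3 205.6] ang -3.18 tilt [ 0.  0. -1.] F [-0.2  1.4  0.4] w 17.3
d [0.1013 0.1013 0.0656] roll 0.82
```

Emit:
{"api": "step_arm", "payload": {
  "motion": [
    [[0.025,0.025,0],0.8],
    [[0.05,0.05,0.0],0.8],
    [[0.075,0.075,0.01],0.8],
    [[0.101,0.101,0.03],0.8],
    [[0.101,0.101,0.066],0.8]
  ]
}}

```text
time: 3.3
ee_pos: [606.9, 53.8, 140.1]
orientation: [0.999, -0.034, 0.002, 0.0]
ft_force: [-0.0, 0.2, 0.6]
width: 0.5
```

Emit:
{"api": "step_arm", "payload": {
  "motion": [
    [[0,0,0.01],0],
    [[0,0,0.02],0],
    [[0,0,0.03],0],
    [[0,0,0.04],0],
    [[0,0,0.048],0]
  ]
}}

```text
time: 3.8
ee_pos: [604.2, 57.4, 91.5]
orientation: [0.999, -0.032, 0.0, -0.0]
ft_force: [-1.7, 1.0, 3.3]
width: 0.6
```

Emit:
{"api": "step_arm", "payload": {
  "motion": [
    [[0,0,0.003],0],
    [[0,0,0.006],0],
    [[0,0,0.008],0],
    [[0,0,0.01],0],
    [[0,0,0.011],0]
  ]
}}

```text
time: 4.3
ee_pos: [604.2, 57.0, 81.2]
orientation: [0.999, -0.032, 0.0, -0.0]
ft_force: [-7.2, -0.7, 16.6]
width: 0.7
```

Emit:
{"api": "step_arm", "payload": {
  "motion": [
    [[0,0,0.0005],0],
    [[0,0,0.0005],0],
    [[0,0,0.0005],0],
    [[0,0,-0.002],0],
    [[0,0,-0.06],0]
  ]
}}

```text
time: 4.8
ee_pos: [601.5, 56.7, 127.5]
orientation: [0.999, -0.032, -0.005, 0.0]
ft_force: [-0.0, -0.4, 0.2]
width: 0.5
```

```bash
python3 -c "
from h import *
go(467,-413,150,-2)"
```

```text
t 4.8 pos [601.5  56.7 127.5] ang -3.7 tilt [-0.01  -0.001 -1.   ] F [-0.  -0.4  0.2] w 0.5
d [-0.1041  0.4774 -0.0209] roll -1.7
```

Emit:
{"api": "step_arm", "payload": {
  "motion": [
    [[-0.01,0.045,-0.02],0],
    [[-0.02,0.09,-0.023],0],
    [[-0.03,0.135,-0.023],0],
    [[-0.04,0.18,-0.023],0],
    [[-0.05,0.225,-0.023],0]
  ],
  "gripper": -0.3
}}

```text
time: 5.3
ee_pos: [539.0, -166.1, 155.6]
orientation: [0.999, -0.032, 0.0, 0.0]
ft_force: [1.4, 0.2, 0.6]
width: 36.8
```

Emit:
{"api": "step_arm", "payload": {
  "motion": [
    [[-0.01,0.045,0],-1],
    [[-0.02,0.09,0],-1.7],
    [[-0.03,0.135,0],-1.7],
    [[-0.04,0.18,0],-1.7],
    [[-0.045,0.22,0],-1.7]
  ]
}}

```text
time: 5.8
ee_pos: [479.5, -383.2, 155.5]
orientation: [1.0, -0.018, 0.0, 0.0]
ft_force: [0.8, -0.1, 0.5]
width: 61.0
```

Run:
```python
from h import *
save('top','t3.png',crop=(175,110,285,230),s=5)
save('scene','s3.png',crop=(145,100,335,270),s=4)
go(460,-413,60,-2)
```

```text
t 5.9 pos [ 478.9 -385.1  155. ] ang -2.25 tilt [-0.    -0.001 -1.   ] F [0.  0.2 0.4] w 61.3
d [-0.0178  0.0285  0.0951] roll -0.25
```

View pics/t3.png

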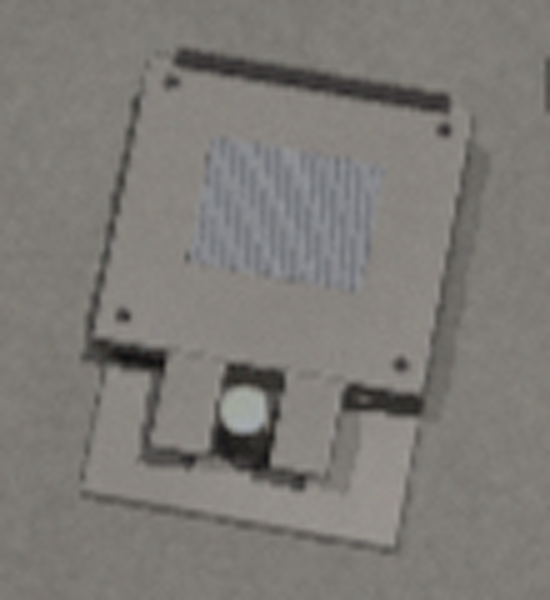

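View pics/s3.png

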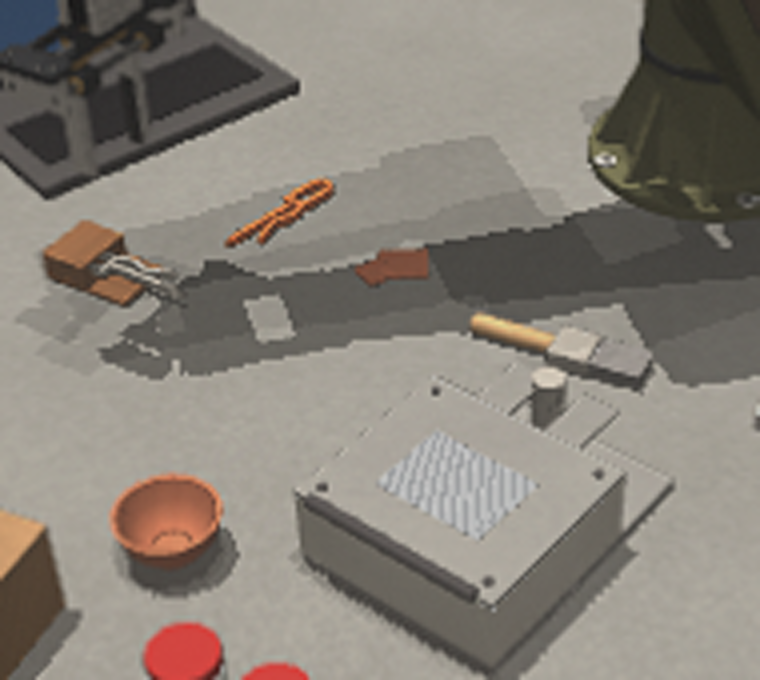

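Emit:
{"api": "step_arm", "payload": {
  "motion": [
    [[-0.018,0.0285,0.02],0],
    [[-0.018,0.0285,0.06],0],
    [[-0.018,0.0285,0.1],0],
    [[-0.018,0.0285,0.125],0],
    [[-0.018,0.0285,0.135],0]
  ]
}}

```text
time: 6.4
ee_pos: [461.0, -407.4, 17.8]
orientation: [1.0, -0.017, -0.001, -0.001]
ft_force: [-0.2, -0.4, 0.5]
width: 61.1
```

Run:
```python
from h import *
save('top','t4.png',crop=(350,170,440,240),s=8)
save('scene','s4.png',crop=(135,130,235,205),s=8)
go(460,-413,11,-2)
```

```text
t 6.5 pos [ 461.6 -408.2   19.7] ang -1.97 tilt [-0.001  0.001 -1.   ] F [0.5 0.  0.2] w 61.0
d [-0.0014  0.0049  0.0087] roll 0.03
```

View pics/s4.png

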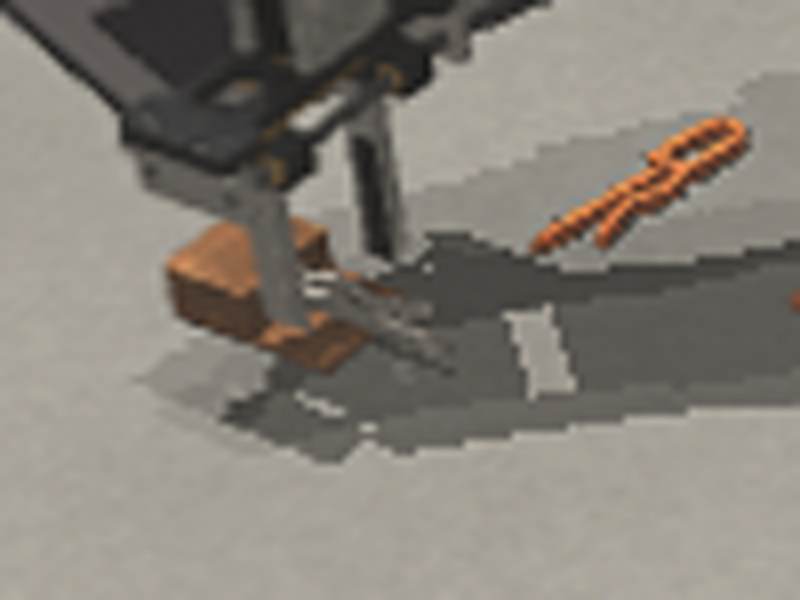

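View pics/t4.png

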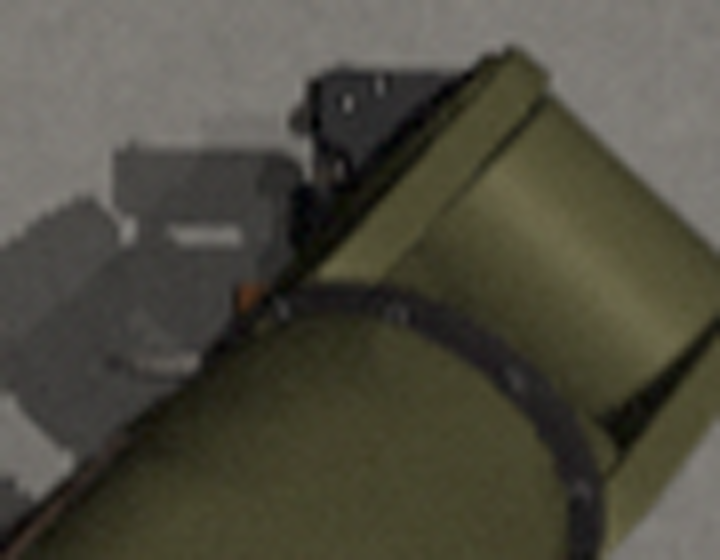

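Emit:
{"api": "step_arm", "payload": {
  "motion": [
    [[-0.0014,0.005,0.004],0],
    [[-0.0014,0.005,0.008],0],
    [[-0.0014,0.005,0.009],0],
    [[-0.0014,0.005,0.009],0],
    [[-0.0014,0.005,0.009],0]
  ]
}}

```text
time: 7.0
ee_pos: [460.2, -413.9, 11.8]
orientation: [1.0, -0.017, 0.0, 0.0]
ft_force: [0.8, 0.2, 0.2]
width: 60.9
```

Emit:
{"api": "step_arm", "payload": {
  "motion": [
    [[0,0,0],0],
    [[0,0,0],0],
    [[0,0,0],0],
    [[0,0,0],0],
    [[0,0,0],0]
  ],
  "gripper": 1
}}

```text
time: 7.5
ee_pos: [460.1, -413.8, 11.5]
orientation: [1.0, -0.017, -0.0, 0.0]
ft_force: [0.2, 0.3, 0.6]
width: 24.3
```

Emit:
{"api": "step_arm", "payload": {
  "motion": [
    [[0,0,0],0],
    [[0,0,0],0],
    [[0,0,0],0],
    [[0,0,0],0],
    [[0,0,0],0]
  ]
}}

```text
time: 8.0
ee_pos: [460.1, -413.8, 11.4]
orientation: [1.0, -0.017, -0.0, -0.0]
ft_force: [-0.7, 1.3, -0.8]
width: 20.7
```

Emit:
{"api": "step_arm", "payload": {
  "motion": [
    [[0,-0.01,-0.002],0],
    [[0,-0.03,-0.003],0],
    [[0,-0.05,-0.003],0],
    [[0,-0.07,-0.003],0],
    [[0,-0.09,-0.004],0]
  ]
}}

```text
time: 8.5
ee_pos: [462.9, -322.3, 15.3]
orientation: [1.0, -0.017, -0.0, -0.0]
ft_force: [-0.3, 0.3, -2.1]
width: 20.8
```

Emit:
{"api": "step_arm", "payload": {
  "motion": [
    [[0,-0.02,-0.005],0],
    [[0,-0.04,-0.01],0],
    [[0,-0.06,-0.02],0],
    [[0,-0.06,-0.04],0],
    [[0,-0.06,-0.04],0]
  ]
}}

```text
time: 9.0
ee_pos: [466.5, -263.6, 57.9]
orientation: [1.0, -0.017, 0.002, 0.001]
ft_force: [-0.0, -0.9, -1.9]
width: 20.7
```

Run:
```python
from h import *
save('top','t5.png',crop=(280,170,440,290),s=5)
save('scene','s5.png',crop=(135,100,295,220),s=5)
go(480,-200,11,-2)
```

```text
t 9.1 pos [ 465.3 -263.7   55.5] ang -1.99 tilt [ 0.001 -0.    -1.   ] F [-0.4  0.1 -1.9] w 20.5
d [ 0.0124 -0.0642  0.0444] roll 0.01
```

View pics/s5.png

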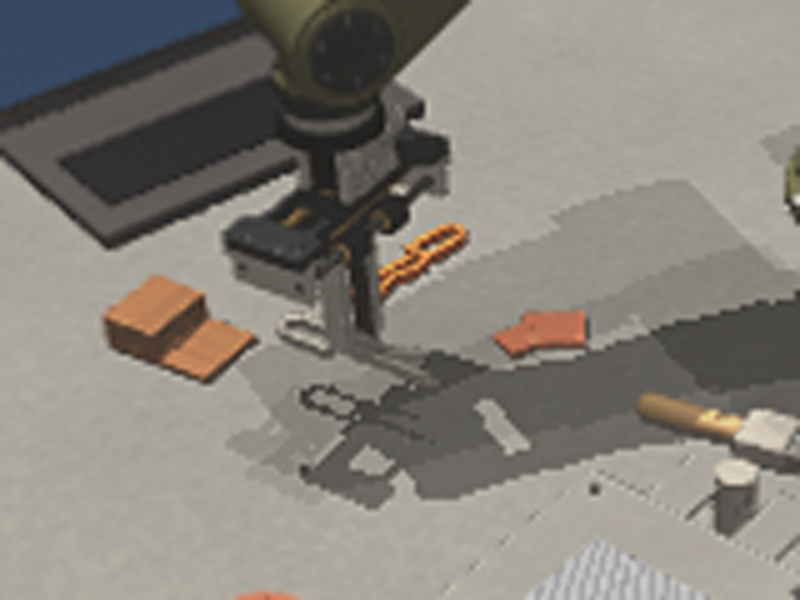

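View pics/t5.png

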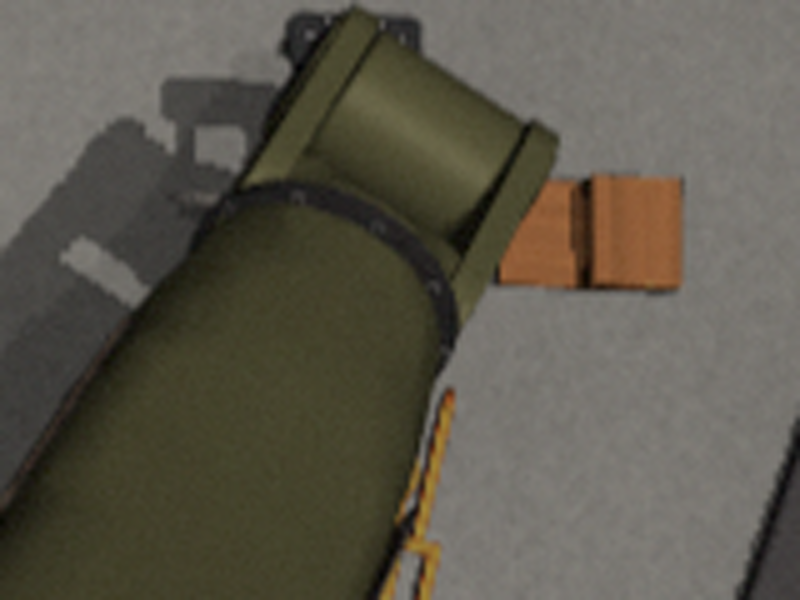

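Run:
```python
from h import *
go(510,-240,25,-8.2)
T=lambda a:np.array(a)/5+[175,110]
print(back('top',T([[245,411]]),107))
print(back('top',T([[153,447],[205,455],[276,466],[325,474]]),81).round(1))
q=back('top',T([[93,340],[420,390],[150,52],[475,100]]),81);print(q.round(1))
q=back('top',T([[82,495],[397,549]]),12);print(q.round(1))
print('post sides scene')
```

```text
t 9.1 pos [ 465.3 -263.7   55.5] ang -1.99 tilt [ 0.001 -0.    -1.   ] F [-0.4  0.1 -1.9] w 20.5
d [ 0.0438 -0.0253  0.0305] roll 6.21
[[513.744918    66.44661859 107.        ]]
[[497.  119.1  81. ]
 [493.   89.8  81. ]
 [487.5  49.9  81. ]
 [483.4  22.3  81. ]]
[[557.7 155.1  81. ]
 [532.2 -30.1  81. ]
 [727.9 128.7  81. ]
 [702.3 -59.   81. ]]
[[479.2 166.7  12. ]
 [450.6 -18.7  12. ]]
post sides scene
```

Emit:
{"api": "step_arm", "payload": {
  "motion": [
    [[0.01,-0.006,0],2],
    [[0.02,-0.012,0.005],4],
    [[0.03,-0.018,0.01],6.3],
    [[0.044,-0.025,0.02],6.3],
    [[0.044,-0.025,0.03],6.3]
  ]
}}

```text
time: 9.6
ee_pos: [510.7, -239.9, 24.0]
orientation: [0.997, -0.072, -0.0, -0.0]
ft_force: [-0.2, -0.4, -1.7]
width: 20.7
```

Emit:
{"api": "step_arm", "payload": {
  "motion": [
    [[0,0,0.004],0],
    [[0,0,0.008],0],
    [[0,0,0.012],0],
    [[0,0,0.016],0],
    [[0,0,0.018],0]
  ]
}}

```text
time: 10.1
ee_pos: [509.9, -240.6, 7.2]
orientation: [0.997, -0.072, -0.0, -0.0]
ft_force: [-0.2, 0.3, -2.1]
width: 20.6
```

Emit:
{"api": "step_arm", "payload": {
  "motion": [
    [[0,0,0.001],0],
    [[0,0,0.002],0],
    [[0,0,0.003],0],
    [[0,0,0.003],0],
    [[0,0,0.003],0]
  ]
}}

```text
time: 10.6
ee_pos: [510.2, -240.4, 4.5]
orientation: [0.997, -0.072, 0.0, 0.0]
ft_force: [-0.0, 0.3, -1.6]
width: 20.6
```

Emit:
{"api": "step_arm", "payload": {
  "motion": [
    [[0,0,0],0],
    [[0,0,0],0],
    [[0,0,0],0],
    [[0,0,0],0],
    [[0,0,0],0]
  ],
  "gripper": -0.1
}}

```text
time: 11.1
ee_pos: [510.2, -240.4, 4.5]
orientation: [0.997, -0.072, 0.0, 0.0]
ft_force: [-0.2, 0.1, 0.5]
width: 51.1
```

Emit:
{"api": "step_arm", "payload": {
  "motion": [
    [[0,0,0],0],
    [[0,0,-0.01],0],
    [[0,0,-0.04],0],
    [[0,0,-0.08],0],
    [[0,0,-0.12],0]
  ],
  "gripper": -0.3
}}

```text
time: 11.6
ee_pos: [509.9, -240.3, 126.5]
orientation: [0.997, -0.072, -0.0, -0.0]
ft_force: [0.8, 0.1, 1.3]
width: 61.3
```

Emit:
{"api": "step_arm", "payload": {
  "motion": [
    [[-0.005,0.045,0],0],
    [[-0.01,0.09,0],0],
    [[-0.02,0.135,0],0],
    [[-0.03,0.18,0],0],
    [[-0.04,0.22,0],0]
  ]
}}

```text
time: 12.1
ee_pos: [437.8, -454.3, 125.3]
orientation: [0.997, -0.073, 0.0, 0.0]
ft_force: [0.7, 0.1, 0.9]
width: 61.5
```

Run:
```python
from h import *
save('top','t6.png',crop=(290,170,370,230),s=10)
save('scene','s6.png',crop=(180,140,270,200),s=8)
for k in ['clip','clip_bow']:
  for n in('top','scene'):
    for x in models.mark_of(k,n): print(k,n,np.round(x['xy'],1),back(n,x['xy'],0 if k=='clip' else 5).round(1),x['confidence'])
```

```text
clip top [341.6 199.6] [[ 517.  -276.2    0. ]] 0.73
clip scene [224.8 147. ] [[ 244.4 -326.7    0. ]] 0.65
clip scene [187.2 235.8] [[ 731.3 -161.3    0. ]] 0.61
clip scene [196.7 182.9] [[ 494.1 -292.2    0. ]] 0.48
clip_bow top [330.8 199.9] [[ 514.7 -243.4    5. ]] 0.76
clip_bow scene [217.  153.3] [[ 303.6 -326.2    5. ]] 0.68
clip_bow scene [204.  189.5] [[ 517.7 -242.1    5. ]] 0.63
```

View pics/t6.png

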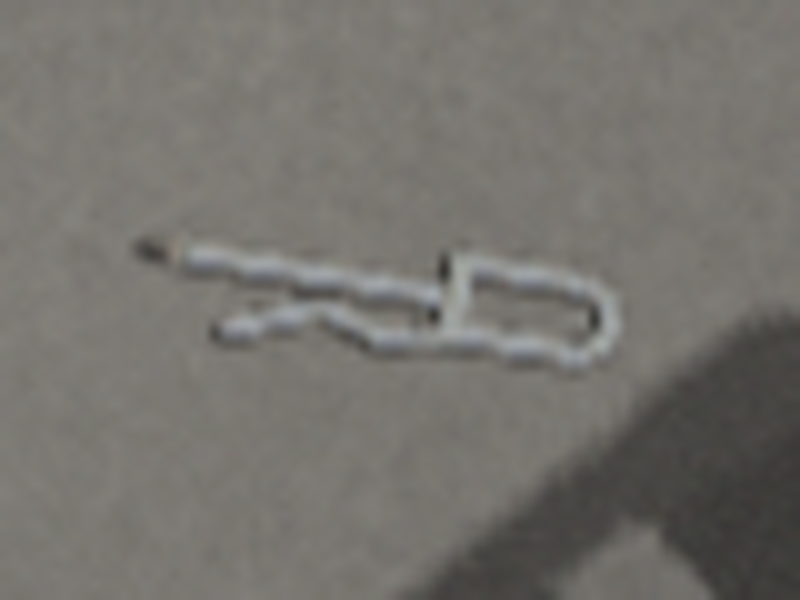

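View pics/s6.png

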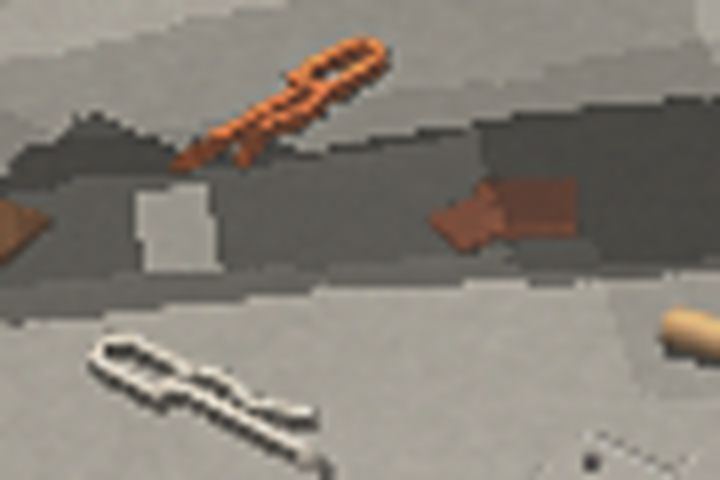

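Run:
```python
from h import *
T=lambda a:np.array(a)/10+[290,170]; S=lambda a:np.array(a)/8+[180,140]
z=8
a=back('top',T([[185,254],[425,291]]),z); d=a[0]-a[1]; th=np.arctan2(d[1],d[0]);print('leg',a.round(1),np.degrees(th))
b=back('top',T([[535,272],[535,347],[460,290],[615,320],[160,248]]),z);print(b.round(1))
ex=np.array([np.cos(th),np.sin(th)]);ey=np.array([-ex[1],ex[0]])
back_end=b[3,:2]; 
for nm,p in (('leg1',a[1]),('up',b[0]),('lo',b[1]),('bar',b[2]),('end',b[3]),('tip',b[4])):
    print(nm,'along',(p[:2]-a[1,:2])@ex,'lat',(p[:2]-a[1,:2])@ey)
s=back('scene',S([[105,350],[165,385],[310,460],[95,360],[320,415]]),8);print('scene loop end, barside, legtip,end',s.round(1))
```

```text
leg [[ 526.5 -177.2    8. ]
 [ 516.7 -248.     8. ]] 82.0883749259196
[[ 522.9 -280.5    8. ]
 [ 500.5 -280.2    8. ]
 [ 517.2 -258.3    8. ]
 [ 509.  -303.9    8. ]
 [ 528.2 -169.8    8. ]]
leg1 along 0.0 lat 0.0
up along -31.35258453823939 lat -10.678934431834527
lo along -34.145612484066675 lat 11.562877053706961
bar along -10.16268603498123 lat -1.8982796921590963
end along -56.43954845208467 lat -0.08820249868144536
tip along 78.98940772531105 lat -0.6378853657693337
scene loop end, barside, legtip,end [[ 512.1 -294.6    8. ]
 [ 519.8 -255.2    8. ]
 [ 532.4 -168.1    8. ]
 [ 520.2 -294.4    8. ]
 [ 504.5 -180.9    8. ]]
```

Run:
```python
from h import *
go(512.3,-278,60,-8)
```

```text
t 12.4 pos [ 439.2 -451.5  124.9] ang -8.25 tilt [ 0.  0. -1.] F [ 0.4 -0.1 -0.3] w 61.2
d [ 0.0474 -0.1822  0.0649] roll -0.25
```

Emit:
{"api": "step_arm", "payload": {
  "motion": [
    [[0.01,-0.045,0],-0.2],
    [[0.022,-0.09,0],-0.2],
    [[0.035,-0.135,0.02],-0.2],
    [[0.0475,-0.182,0.04],-0.2],
    [[0.0475,-0.182,0.065],-0.2]
  ]
}}

```text
time: 12.9
ee_pos: [514.6, -273.9, 60.2]
orientation: [0.998, -0.068, 0.001, 0.0]
ft_force: [0.6, -1.9, -0.4]
width: 61.2
```

Emit:
{"api": "step_arm", "payload": {
  "motion": [
    [[0,0,0.01],0],
    [[0,0,0.02],0],
    [[0,0,0.03],0],
    [[0,0,0.035],0],
    [[0,0,0.035],0]
  ]
}}

```text
time: 13.4
ee_pos: [511.7, -279.5, 24.1]
orientation: [0.997, -0.071, -0.0, -0.0]
ft_force: [0.8, -0.1, -0.4]
width: 61.4
```

Run:
```python
from h import *
go(512.3,-278,3,-8)
save('scene','s7.png',crop=(160,120,250,190),s=8)
```

```text
t 13.4 pos [ 511.7 -279.5   24.1] ang -8.15 tilt [-0.  0. -1.] F [ 0.8 -0.1 -0.4] w 61.4
d [ 0.0004 -0.0016  0.0211] roll -0.15
```

View pics/s7.png

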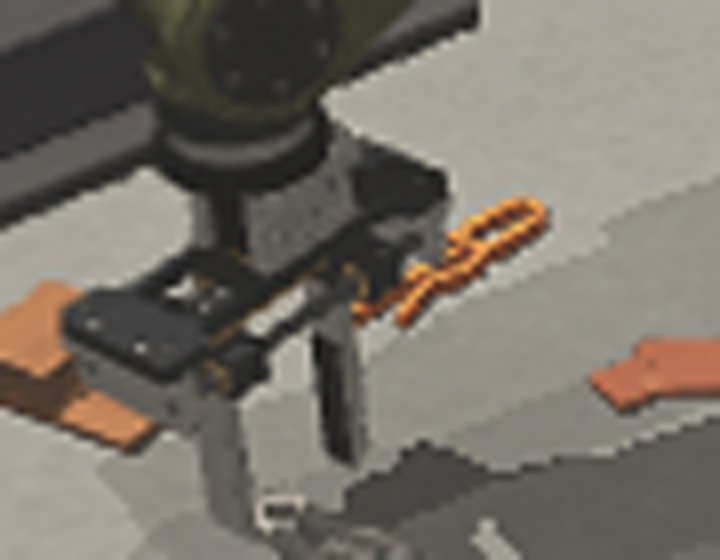

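Emit:
{"api": "step_arm", "payload": {
  "motion": [
    [[0,-0.0015,0.008],0],
    [[0,-0.0015,0.015],0],
    [[0,-0.0015,0.02],0],
    [[0,-0.0015,0.021],0],
    [[0,-0.0015,0.021],0]
  ]
}}

```text
time: 13.95
ee_pos: [512.2, -277.6, 3.2]
orientation: [0.998, -0.071, -0.0, -0.0]
ft_force: [-0.5, 0.8, -0.3]
width: 60.7
```

Emit:
{"api": "step_arm", "payload": {
  "motion": [
    [[0,0,0],0],
    [[0,0,0],0],
    [[0,0,0],0],
    [[0,0,0],0],
    [[0,0,0],0]
  ],
  "gripper": 1
}}

```text
time: 14.45
ee_pos: [512.3, -277.6, 3.5]
orientation: [0.998, -0.071, 0.0, 0.0]
ft_force: [-0.5, 0.5, 0.8]
width: 27.6
```

Emit:
{"api": "step_arm", "payload": {
  "motion": [
    [[0,0,0],0],
    [[0,0,0],0],
    [[0,0,0],0],
    [[0,0,0],0],
    [[0,0,0],0]
  ]
}}

```text
time: 14.95
ee_pos: [512.3, -277.7, 3.5]
orientation: [0.998, -0.071, 0.0, 0.0]
ft_force: [-0.6, 0.5, 3.0]
width: 27.5
```

Emit:
{"api": "step_arm", "payload": {
  "motion": [
    [[0,0,-0.01],0],
    [[0,0,-0.03],0],
    [[0,0,-0.06],0],
    [[0,0,-0.09],0],
    [[0,0,-0.115],0]
  ]
}}

```text
time: 15.45
ee_pos: [512.3, -277.7, 120.6]
orientation: [0.998, -0.071, 0.0, 0.0]
ft_force: [0.1, -0.6, -2.3]
width: 27.4
```

Run:
```python
from h import *
go(492.8,-82.3,110,-8.4)
```

```text
t 15.45 pos [ 512.3 -277.7  120.6] ang -8.09 tilt [ 0.001 -0.001 -1.   ] F [ 0.1 -0.6 -2.3] w 27.4
d [-0.0469 -0.1907  0.0105] roll 0.31
```

Emit:
{"api": "step_arm", "payload": {
  "motion": [
    [[-0.01,-0.04,0],0.3],
    [[-0.02,-0.08,0],0.3],
    [[-0.03,-0.12,0],0.3],
    [[-0.04,-0.16,0.005],0.3],
    [[-0.047,-0.19,0.01],0.3]
  ]
}}

```text
time: 15.95
ee_pos: [492.0, -80.9, 109.0]
orientation: [0.997, -0.073, 0.0, -0.0]
ft_force: [0.1, -0.2, -1.7]
width: 27.6
```

Emit:
{"api": "step_arm", "payload": {
  "motion": [
    [[0,0,0],0],
    [[0,0,0],0],
    [[0,0,0],0],
    [[0,0,0],0],
    [[0,0,0],0]
  ]
}}

```text
time: 16.45
ee_pos: [492.5, -83.6, 108.5]
orientation: [0.997, -0.074, 0.0, 0.0]
ft_force: [-0.6, 0.1, -2.0]
width: 27.4
```

Run:
```python
from h import *
save('top','t8.png',crop=(190,140,300,230),s=7)
save('scene','s8.png',crop=(225,120,325,220),s=6)
go(492.8,-82.3,110,-8.4)
```

```text
t 16.55 pos [492.5 -83.3 108.4] ang -8.44 tilt [-0.  0. -1.] F [-0.   0.5 -2.1] w 27.5
d [ 0.0002 -0.0011 -0.0016] roll -0.04
```

View pics/t8.png

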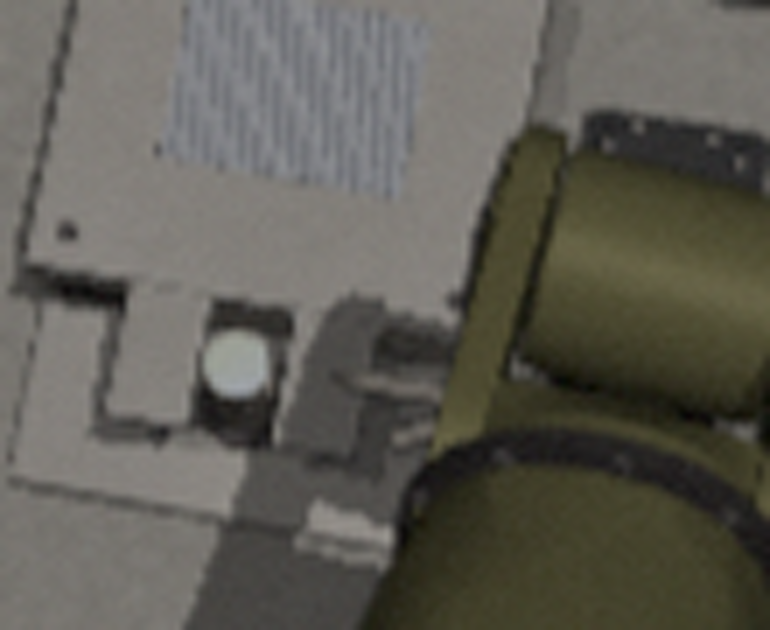

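View pics/s8.png

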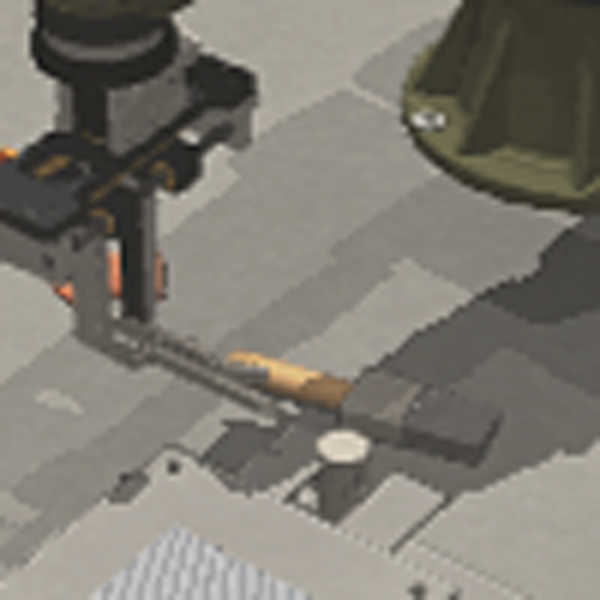

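Run:
```python
from h import *
T=lambda a:np.array(a)/7+[190,140]; S=lambda a:np.array(a)/6+[225,120]
P=back('top',T([[236.5,364]]),107)[0]; L=back('top',T([[345,379],[370,383],[430,391]]),114)
print('post',P.round(1),L.round(1))
ex=np.array([.147,.989]); ey=np.array([-.989,.147])
for l in L: print('along',(l-P)[:2]@ex,'lat(+ to robot)',(l-P)[:2]@ey)
s=arm.get_state(); print('tcp',(s['ee_pos']-P)[:2]@ex,(s['ee_pos']-P)[:2]@ey)
Ps=back('scene',S([[342,447]]),107)[0]; print('post scene',Ps.round(1)); Ls=back('scene',S([[150,343],[270,408],[290,415]]),113);print(Ls.round(1))
for l in Ls: print('along',(l-Ps)[:2]@ex,'lat',(l-Ps)[:2]@ey)
print('tcp',(s['ee_pos']-Ps)[:2]@ex,(s['ee_pos']-Ps)[:2]@ey)
# predicted leg at TCP lateral 0: project
t=s['ee_pos']; pr=[ [*(t[:2]+ex*d),t[2]+6.5] for d in (40,100,112)]
print('pred top',((proj('top',pr)-[190,140])*7).round(1).tolist(),'scene',((proj('scene',pr)-[225,120])*6).round(1).tolist())
print('post pred', ((proj('top',[515,67,107])-[190,140])*7).round(1),((proj('scene',[515,67,107])-[225,120])*6).round(1))
```

```text
post [514.3  67.1 107. ] [[507.8  24.  114. ]
 [506.4  14.1 114. ]
 [503.6  -9.4 114. ]]
along -43.565140754135335 lat(+ to robot) 0.08843882798428027
along -53.48456523999331 lat(+ to robot) 0.04686719022546626
along -77.16726444761277 lat(+ to robot) -0.6793717689298973
tcp -151.9495590767666 -0.545257543710715
post scene [517.5  71.4 107. ]
[[494.2 -59.1 113. ]
 [513.   26.  113. ]
 [513.2  38.2 113. ]]
along -132.4603252656186 lat 3.8668097912224653
along -45.57934110827932 lat -2.2922080114930194
along -33.509800941509106 lat -0.6934863139470693
tcp -156.7303405248547 1.9429022955880804
pred top [[517.8, 405.4], [366.4, 380.5], [336.2, 375.5]] scene [[170.1, 352.4], [257.9, 393.4], [275.9, 401.8]]
post pred [[236.7 362.2]] [[336.6 441.8]]
```

Emit:
{"api": "step_arm", "payload": {
  "motion": [
    [[0,0,0.005],0],
    [[0,0,0.01],0],
    [[0,0,0.015],0],
    [[0,0,0.02],0],
    [[0,0,0.0215],0]
  ]
}}

```text
time: 17.05
ee_pos: [492.2, -82.8, 86.2]
orientation: [0.997, -0.073, -0.001, -0.0]
ft_force: [-0.8, 0.3, -2.7]
width: 27.2
```

Emit:
{"api": "step_arm", "payload": {
  "motion": [
    [[0,0,0],0],
    [[0,0,0],0],
    [[0,0,0],0],
    [[0,0,0],0],
    [[0,0,0],0]
  ]
}}

```text
time: 17.55
ee_pos: [492.5, -82.9, 87.0]
orientation: [0.997, -0.073, 0.0, 0.0]
ft_force: [0.7, -0.2, -2.2]
width: 27.6
```

Run:
```python
from h import *
s=arm.get_state(); t=s['ee_pos']; ex=np.array([.147,.989])
save('scene','s9.png',crop=(235,160,295,210),s=12)
go(492.8,-82.3,86.8,-8.4)
pr=[[*(t[:2]+ex*d),t[2]+6.5] for d in (40,60,98,112)]
print(((proj('scene',pr)-[235,160])*12).round(1).tolist())
P=np.array([514.5,67.]); ax=np.array([.147,.989])
print('post top, hole near mouth top/bot, base', ((proj('scene',[[*P,107],[*P,88.5],[*(P-14*ax),96],[*(P-14*ax),81]])-[235,160])*12).round(1).tolist())
```

```text
t 17.6 pos [492.5 -82.9  87. ] ang -8.4 tilt [ 0. -0. -1.] F [ 0.   0.2 -1.7] w 27.3
d [ 0.0002 -0.0007  0.0002] roll 0.0
[[223.3, 285.5], [280.4, 312.5], [391.2, 365.0], [432.8, 384.6]]
post top, hole near mouth top/bot, base [[554.0, 402.5], [552.7, 454.8], [510.5, 413.5], [509.7, 455.5]]
```

View pics/s9.png

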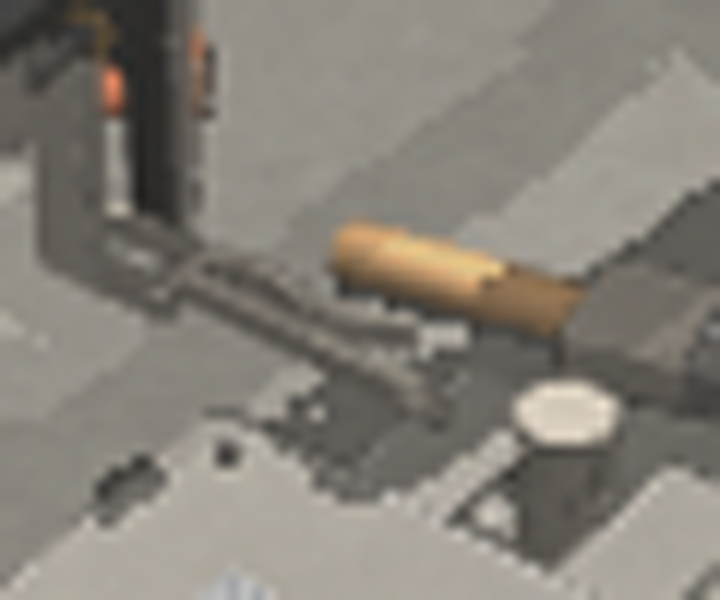

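Emit:
{"api": "step_arm", "payload": {
  "motion": [
    [[0,-0.008,0],0],
    [[0,-0.016,0],0],
    [[0,-0.022,0],0],
    [[0,-0.028,0],0],
    [[0,-0.034,0],0]
  ]
}}

```text
time: 18.1
ee_pos: [497.6, -48.6, 87.0]
orientation: [0.997, -0.073, 0.0, 0.0]
ft_force: [0.2, 0.9, -2.2]
width: 27.2
```

Emit:
{"api": "step_arm", "payload": {
  "motion": [
    [[0,-0.003,0],0],
    [[0,-0.006,0],0],
    [[0,-0.009,0],0],
    [[0,-0.012,0],0],
    [[0,-0.015,0],0]
  ]
}}

```text
time: 18.6
ee_pos: [499.7, -34.3, 87.0]
orientation: [0.997, -0.073, -0.0, 0.0]
ft_force: [-0.2, 0.5, -2.4]
width: 27.6
```

Run:
```python
from h import *
save('scene','s10.png',crop=(235,150,305,210),s=11)
save('top','t10.png',crop=(190,150,290,220),s=8)
go(492.8,-82.3,86.8,-8.4)
```

```text
t 18.7 pos [499.7 -34.1  86.9] ang -8.38 tilt [-0.  0. -1.] F [ 0.6  0.3 -1. ] w 27.8
d [0.0002 0.0486 0.0001] roll 0.02
```

View pics/s10.png

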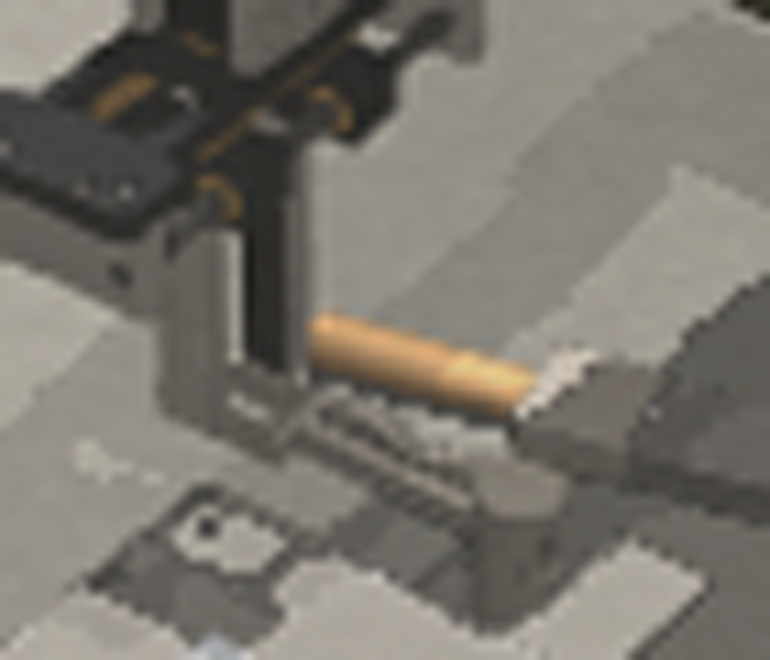

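View pics/t10.png

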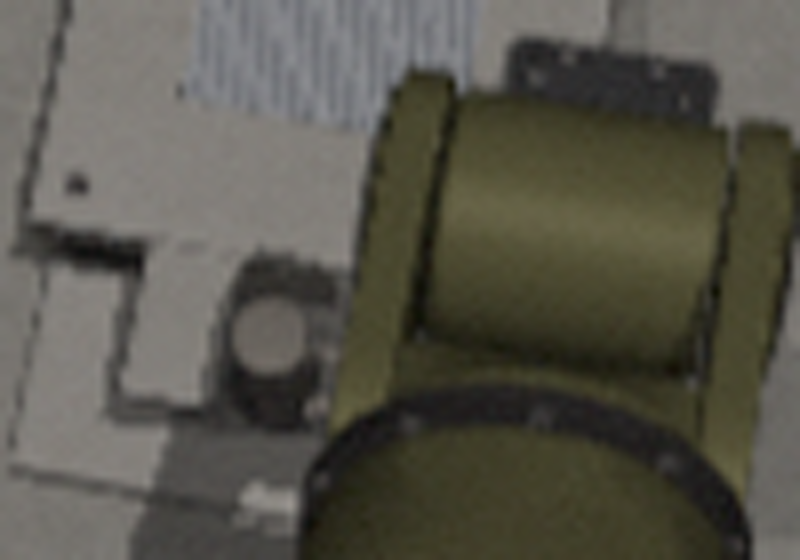

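Emit:
{"api": "step_arm", "payload": {
  "motion": [
    [[0,-0.005,0],0],
    [[0,-0.01,0],0],
    [[0,-0.015,0],0],
    [[0,-0.02,0],0],
    [[0,-0.025,0],0]
  ]
}}

```text
time: 19.2
ee_pos: [503.2, -9.3, 86.9]
orientation: [0.997, -0.073, -0.0, 0.0]
ft_force: [-1.0, -1.6, -2.1]
width: 27.6
```

Emit:
{"api": "step_arm", "payload": {
  "motion": [
    [[0,-0.004,0],0],
    [[0,-0.008,0],0],
    [[0,-0.012,0],0],
    [[0,-0.016,0],0],
    [[0,-0.02,0],0]
  ]
}}

```text
time: 19.7
ee_pos: [505.7, 10.3, 86.7]
orientation: [0.997, -0.073, -0.001, 0.0]
ft_force: [-6.2, -2.7, -2.2]
width: 27.6
```

Emit:
{"api": "step_arm", "payload": {
  "motion": [
    [[0,-0.003,0],0],
    [[0,-0.006,0],0],
    [[0,-0.009,0],0],
    [[0,-0.012,0],0],
    [[0,-0.014,0],0]
  ]
}}

```text
time: 20.2
ee_pos: [507.8, 24.4, 86.7]
orientation: [0.997, -0.073, -0.001, -0.0]
ft_force: [-4.3, -0.9, -2.5]
width: 27.5
```

Emit:
{"api": "step_arm", "payload": {
  "motion": [
    [[0,-0.001,0],0],
    [[0,-0.002,0],0],
    [[0,-0.003,0],0],
    [[0,-0.004,0],0],
    [[0,-0.004,0],0]
  ]
}}

```text
time: 20.7
ee_pos: [508.2, 28.1, 86.6]
orientation: [0.997, -0.073, -0.001, 0.0]
ft_force: [-6.0, -0.5, -2.4]
width: 27.6
```

Emit:
{"api": "step_arm", "payload": {
  "motion": [
    [[0,-0.001,0],0],
    [[0,-0.002,0],0],
    [[0,-0.003,0],0],
    [[0,-0.003,0],0],
    [[0,-0.003,0],0]
  ]
}}

```text
time: 21.2
ee_pos: [508.4, 30.7, 86.5]
orientation: [0.997, -0.073, -0.001, 0.0]
ft_force: [-8.3, -4.7, -2.0]
width: 27.2
```

Run:
```python
from h import *
save('scene','s11.png',crop=(235,150,305,210),s=11)
go(492.8,-82.3,86.8,-8.4)
```

```text
t 21.25 pos [508.3  30.7  86.5] ang -8.39 tilt [-0.003 -0.001 -1.   ] F [-8.5 -4.3 -2.1] w 27.5
d [ 0.0011  0.114  -0.0002] roll 0.01
```

View pics/s11.png

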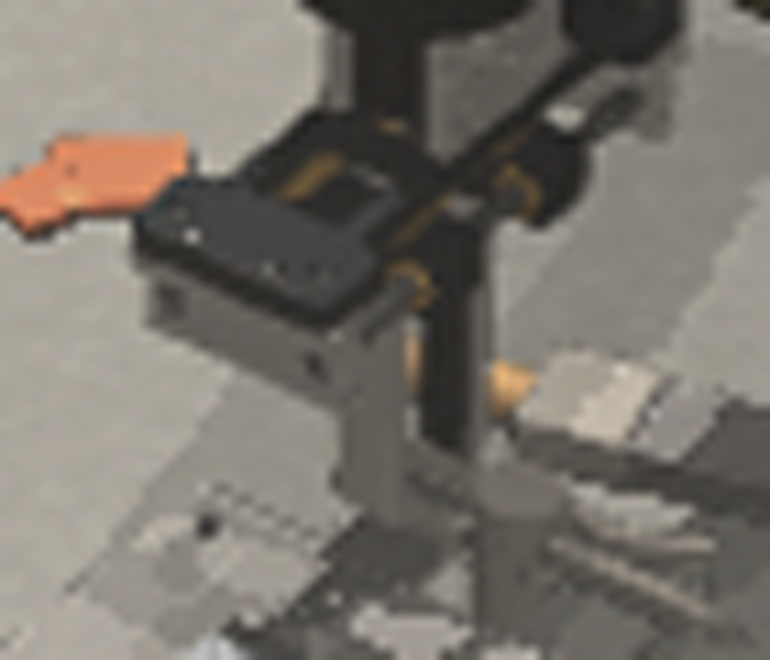

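Emit:
{"api": "step_arm", "payload": {
  "motion": [
    [[-0.001,-0.001,0],0],
    [[-0.001,-0.002,0],0],
    [[-0.001,-0.003,0],0],
    [[-0.001,-0.004,0],0],
    [[-0.001,-0.004,0],0]
  ]
}}

```text
time: 21.75
ee_pos: [508.1, 31.7, 86.6]
orientation: [0.997, -0.073, -0.001, 0.003]
ft_force: [-8.2, -29.2, -0.4]
width: 27.3
```

Emit:
{"api": "step_arm", "payload": {
  "motion": [
    [[0,0.001,0],0],
    [[0,0.002,0],0],
    [[0,0.003,0],0],
    [[0,0.003,0],0],
    [[0,0.003,0],0]
  ]
}}

```text
time: 22.25
ee_pos: [508.0, 31.1, 86.6]
orientation: [0.997, -0.073, -0.001, 0.001]
ft_force: [-5.7, -8.9, -2.2]
width: 27.8
```

Emit:
{"api": "step_arm", "payload": {
  "motion": [
    [[0,0,0],0],
    [[0,0,0],0],
    [[0,0,0],0],
    [[0,0,0],0],
    [[0,0,0],0]
  ],
  "gripper": 0
}}

```text
time: 22.75
ee_pos: [508.6, 32.1, 87.0]
orientation: [0.997, -0.073, 0.0, -0.0]
ft_force: [-0.3, -0.2, -0.1]
width: 46.8
```

Emit:
{"api": "step_arm", "payload": {
  "motion": [
    [[0,0,-0.004],0],
    [[0,0,-0.02],0],
    [[0,0,-0.05],0],
    [[0,0,-0.08],0],
    [[0,0,-0.1],0]
  ]
}}

```text
time: 23.25
ee_pos: [508.9, 32.0, 189.4]
orientation: [0.997, -0.073, 0.001, -0.0]
ft_force: [-0.0, 0.2, -0.3]
width: 47.2
```

Emit:
{"api": "step_arm", "payload": {
  "motion": [
    [[0,0.045,0],0],
    [[0,0.09,0],0],
    [[0,0.135,0],0],
    [[0,0.18,0],0],
    [[0,0.22,0],0]
  ]
}}

```text
time: 23.75
ee_pos: [475.8, -187.6, 187.4]
orientation: [0.997, -0.073, 0.0, 0.0]
ft_force: [0.5, -1.0, 0.9]
width: 46.7
```

Run:
```python
from h import *
save('scene','s12.png',crop=(235,150,315,210),s=10)
save('top','t12.png',crop=(180,150,280,220),s=8)
save('top','t12f.png',s=1.5)
for k in ['clip','clip_bow']:
  for n in('top','scene'):
    for x in models.mark_of(k,n): print(k,n,np.round(x['xy'],1),back(n,x['xy'],81 if k=='clip' else 86).round(1),x['confidence'])
```

```text
clip top [237.9 195.7] [[509.2  28.8  81. ]] 0.78
clip top [358.6 287.1] [[ 262.6 -305.2   81. ]] 0.77
clip scene [268.3 190.4] [[492.7   9.1  81. ]] 0.6
clip scene [223.1 152.7] [[ 378.  -242.7   81. ]] 0.52
clip_bow top [224.5 195.4] [[508.5  66.1  86. ]] 0.55
clip_bow top [365.8 269.3] [[ 310.8 -324.7   86. ]] 0.54
clip_bow scene [269.6 190.5] [[496.4  15.9  86. ]] 0.72
clip_bow scene [280.6 201.4] [[527.8  72.   86. ]] 0.58
clip_bow scene [217.6 151.7] [[ 387.9 -260.4   86. ]] 0.45
```

View pics/s12.png

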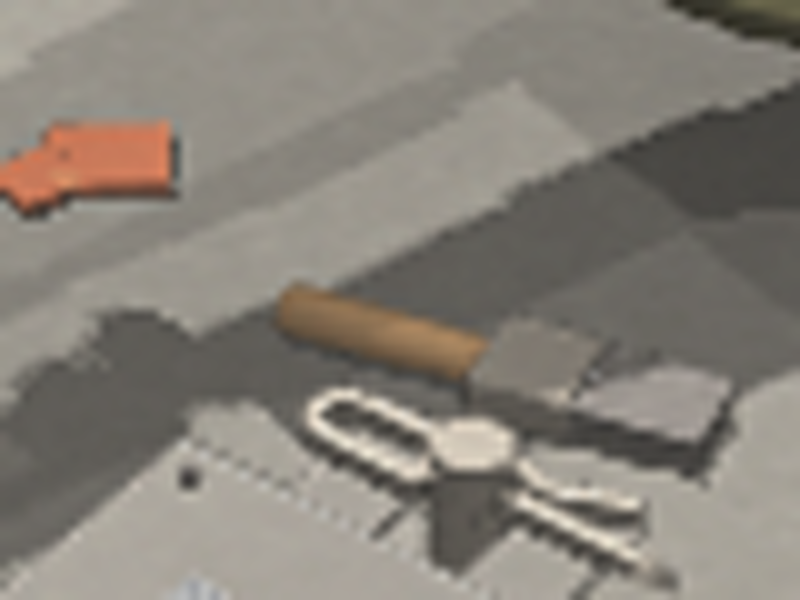

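View pics/t12.png

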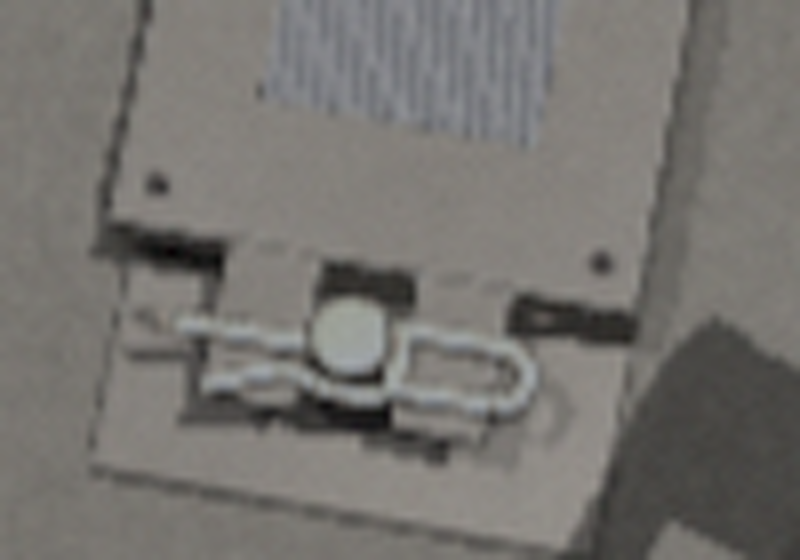

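View pics/t12f.png

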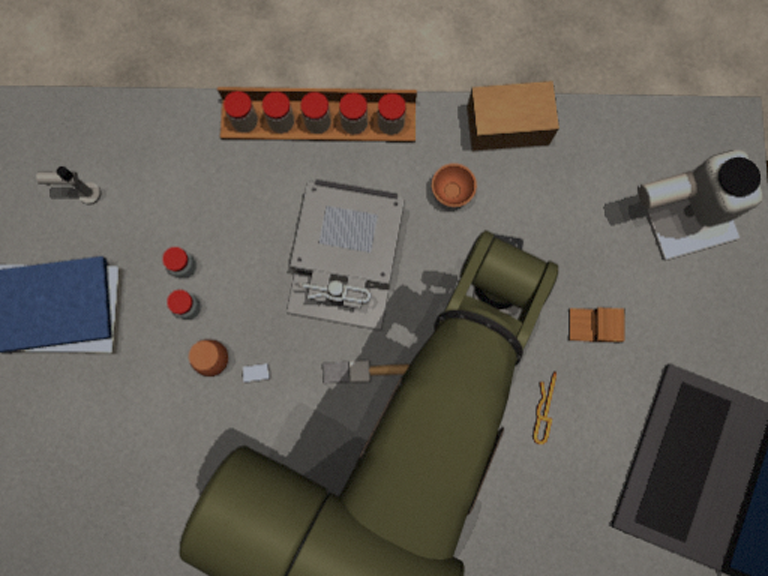

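Run:
```python
from h import *
T=lambda a:np.array(a)/8+[180,150]
P=back('top',T([[349,335]]),107)[0]; q=back('top',T([[399,362],[532,370],[185,323],[205,383]]),90)
ex=np.array([.147,.989]);ey=np.array([-.989,.147])
for v in q: print(((v-P)[:2]@ex).round(1),((v-P)[:2]@ey).round(1))
```

```text
-17.3 3.6
-63.5 -1.2
58.8 2.3
48.0 22.1
```

```bash
python3 -c "
from h import *
print(arm.sign_off()); print(arm.get_state()['time'])"
```

```text
the job is handed in; nothing more can be done
None
the job is handed in; nothing more can be done
```

The lid is shut and the hairpin clip is pinned through the post. I handed the job in at about 24 s of the 66 s allowed.

- **Lid:** I pressed it down with the closed fingers until the force rose to about 17 N against the stop. The pictures then showed it flat, with the prongs on either side of the post.
- **Clip:** I drew it out of the holder by its legs and laid it on the bench. I took it again by the loop and pushed it through the cross hole from the chamber's right (−y) side. At the end the force rose to about 29 N with almost no further travel, so the front bar was on the post.

**Last checks, after letting go:**
- The force was back to about 0.
- The top view showed the front bar 17.3 mm from the post's axis, where about 18 is expected. The bow tip was 48 mm past it, where 47 is expected. The bowed leg was around the front of the post.
- The bystanders looked unmoved. In the last top view the arm hid the sherd and part of the brush, but both show in the last scene view.

**Disagreements:**
- The rear of the loop measured 63.5 mm from the post's axis, where about 68 is expected.
- The scene camera is about 1 px off from the top camera, and its network points for the clip were scattered. I relied on the top view and the contact forces instead.

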